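# Close the jig clamp and touch the start button

## Robot

A 7-joint arm with a two-finger parallel gripper is mounted at the origin on a cart in front of the work surface, level with it; the furniture and walls round the work are solid. World frame = base frame: x ahead of the robot, y to its left, z up, the work surface at z = 0. Lengths are in m, angles in rad, forces in N, time in s.
With the tool pointing down it reaches from about 0.4 to 0.85 m from the base axis. Payload 10.4 kg.
Tool frame: the origin (TCP) lies between the finger pads, 19 mm behind the fingertips; this is the grasp point; z points along the fingers, y is the line along which they close (so a half turn about z gives the same grasp; the last joint's range is limited). The gripper opens to 85 mm and grips with 20 to 120 N. Pads are 22 mm wide; open, the fingers measure 114 mm over their backs; the gripper's body (76 mm by 85 mm) begins 54 mm behind the grasp point. The pads swing forward as they close: fully open they stand 13 mm farther back than shut.
Start: joints at [-1.17, 0.332, -0.065, 1.46, 0.022, 1.35, -0.088], TCP at [0.257, 0.57, 0.25] pointing down, gripper open.
Joint ranges: [-2.6, 2.6], [-0.5, 2.12], [-1.47, 1.34], [0.16, 2.42], [-1.27, 4.41], [0.06, 2.06], [-2.6, 2.6]. Speed limits (rad/s): [2.22, 2.22, 2.79, 2.79, 3.14, 3.14, 3.14].

## Interface

Orientations are given as a unit quaternion [x, y, z, w].
In Python, from workcell import sensors, imaging, order, spotter gives the robot as it stands. The module is installed in compiled form; this text tells all that it offers.
- The arm moves only by the shell command python3 -m inch 'ROWS' [FORCE]. ROWS is JSON, a list that holds one entry, the list of rows, each a list of 7 numbers: the shift along the tool's x, y, z in m, then the turn, a rotation vector about the tool's x, y, z in rad, then the closure, from -1 (fully open) to 1 (shut). In form: [[[x, y, z, ax, ay, az, hand], ...]]. A call has 1 to 10 rows; each row is the pose to reach, as a shift and turn from the pose commanded when the call began, along the tool's axes at that moment; what a row does not reach only later rows make up. A row lasts 1/10 s, in which the tool goes at most 50 mm and 8.59 degrees, less where a joint would pass 70% of its speed; a pose out of reach is approached as far as the arm can. A call with a gripper value outside its range is refused whole. The fingers move at their own pace and stop on an object; FORCE is the grip in N (left out, the last holds). Time passes only in rows, so rows that repeat a pose let the fingers close. It gives the time, the measured TCP pose, the force, the opening and the grip force at its end, in the units of the state.
- sensors.get_obs(): the state, without advancing time (a new reading comes with each control period).
- imaging.camera(name): name is "side" or "top"; returns the picture (384x512x3 uint8, blue, green, red); there is no depth.
- imaging.calibration(name): a dict with "mtx" (3x3 intrinsics, pixels), "R" (3x3) and "t" (3): a world point X has camera coordinates R X + t. Camera axes: x right, y down, z forward; pixel columns grow to the right and rows downward; lengths in m; the calibration is good to about 2 mm. A picture is of the moment at which its call begins. calibration takes no time and is no camera call.
- order.hand_in(): hands the job in; it is judged then, once.
Trained networks look in the newest picture that a camera, given by its name, has taken for a name from the list of things; names that differ only in an ending like _2 or _b are one class to them, and where a whole thing is asked for, a point or a joint stands for the part that bears it (a point fixed in the world has none). Each returns a list of dicts, best first, with "conf" (0 to 1); they miss things now and then, are a little off and sometimes report something else, mostly with a low value. They report only what shows in the picture. A call takes as long as a camera call. They do not tell look-alikes from the thing itself.
- spotter.look_for(label, camera): "pixel" ([column, row] in pixels, amid what is visible of it).
The state is a dict: "clock": time; "joint_pos": joint angles; "joint_velocities": joint speeds; "tau": joint torques, N m; "position": TCP position; "ee_rot": TCP orientation; "ft_force": force on the tool from outside, world axes, zero at the start; "torque": the same for the moment, N m; "grip_width": opening from 0.0 (shut) to 1.0 (fully open); "grasp_force": force on a finger pad.
Only numpy, scipy, OpenCV 4.12 (cv2) and the standard library are available. Lean on these libraries where they do the work, as an engineer would, in place of code of your own. Each camera call takes 0.05 s, during which the arm holds its last target. There are 200 camera calls.

## Task

Push the lever of the drilling jig's toggle clamp fully home with the fingertips, so that its handle stands up and the clamp arm lies down on the work; then touch the square button, one of the three push buttons, lightly, just enough to press it, and draw the hand back well clear of it. Do not press the square button before the clamp is home, and leave the round and the mushroom-headed button alone; the button boxes stay standing where they are, neither lifted nor shoved, and the other things on the bench are not disturbed.

Things in the scene. Friction and masses are not known exactly. Their poses are not given: they have to be found in the camera images.
- jig: drilling jig with a toggle clamp: a wooden base 90 (x) x 220 (y) x 18 mm with a fence along its +x side (40 mm high) and, at its -y end, a metal toggle clamp with a lever that has a dark red handle; screwed down to the bench. Origin at the centre of its underside, z up, y along the base. The lever's hinge axis runs along jig x through jig (-4, -66, 46) mm.
- jig_lever (a joint): angle of the clamp lever, rad: 0 = fully home (stop; handle nearly upright, leaning 0.3 rad back to jig -y, clamp arm flat over the work); grows as the handle leans farther back to jig -y (turns about jig +x), up to 1.26. Starts partly open, at 0.3 to 0.55. The hinge is stiff (about 0.1 N m) and the lever stays where it is left.
- lever_grip (a point): point on the lever in the middle of the dark red handle, 77 mm from the hinge axis (at jig (-4, -88.5, 119.5) mm when home). The handle is a bar 18 mm wide along jig x and 14 mm thick, 74 mm long, 37 mm to either side of this point (a thin shank below). To close the clamp push it from its back (-y) side towards jig +y, rising with it along its arc: a level push can jam by friction.
- station_round: 64 x 64 x 46 mm grey button box, loose on the bench (about 0.5 kg), cable gland on its +x side; origin at the centre of its underside, z up. In the middle of its top, over a flat collar 48 mm across (top at z = 49.5 mm), is one sprung cap: a round white disc 32 mm across, flat on top, 12 mm thick, top at z = 70.5 mm. To be left alone.
- cap_round (a point): centre of the top face of the round button's cap; goes down with it; z up.
- button_round (a joint): how far the round cap is pressed down, m: 0 = up, 0.008 = bottomed; switches at 0.003. Spring: starts to move at about 1.3 N, 2.5 N at 3 mm, 4.5 N at the bottom; springs back when let go.
- station_square: 64 x 64 x 46 mm grey button box, loose on the bench (about 0.5 kg), cable gland on its +x side; origin at the centre of its underside, z up. In the middle of its top, over a flat collar 48 mm across (top at z = 49.5 mm), is one sprung cap: a square white cap 34 x 34 mm, sides along the enclosure's x and y, flat on top, 12 mm thick, top at z = 70.5 mm. THE start button.
- cap_square (a point): centre of the top face of the square button's cap; goes down with it; z up.
- button_square (a joint): how far the square cap is pressed down, m: 0 = up, 0.008 = bottomed; switches at 0.003. Spring: starts to move at about 1.3 N, 2.5 N at 3 mm, 4.5 N at the bottom; springs back when let go.
- station_mushroom: 64 x 64 x 46 mm grey button box, loose on the bench (about 0.5 kg), cable gland on its +x side; origin at the centre of its underside, z up. In the middle of its top, over a flat collar 48 mm across (top at z = 49.5 mm), is one sprung cap: a wide white mushroom head 45 mm across, domed, top at z = 70.5 mm. To be left alone.
- cap_mushroom (a point): centre of the top face of the mushroom button's cap; goes down with it; z up.
- button_mushroom (a joint): how far the mushroom cap is pressed down, m: 0 = up, 0.008 = bottomed; switches at 0.003. Spring: starts to move at about 1.3 N, 2.5 N at 3 mm, 4.5 N at the bottom; springs back when let go.
- offcut_c: dark wooden offcut 34 x 60 x 34 mm, loose bystander; origin at the centre of its underside, z up
- offcut_d: flat square wooden offcut 50 x 50 x 18 mm, loose bystander; origin at the centre of its underside, z up
- screwdriver_2: screwdriver lying flat, 30 x 192 x 32 mm, along its y, loose bystander; origin at the centre of its underside, z up
- tape_measure: tape measure standing on its edge, 36 x 72 x 62 mm, loose bystander; origin at the centre of its underside, z up
- sanding_block_1: cork sanding block 66 x 110 x 31 mm, loose bystander; origin at the centre of its underside, z up
- spring_clamp_1: spring clamp lying flat, 67 x 117 x 22 mm, loose bystander; origin at the centre of its underside, z up
Things that resemble listed ones, but are neither listed nor needed, are in the scene too. Leave any orange or red look-alike of the station_square alone.

How it is judged:
On the way, in this order (a step that is already met when the one before it is completed fails the run):
1. the clamp lever is fully home (within 0.08 rad) (value of joint jig_lever below 0.08 rad), for 0.2 s.
2. the square button is pressed down by 3 mm or more, with the fingers (value of joint button_square above 0.003 m and contact force between the fingers and station_square above 0.3 N and value of joint jig_lever below 0.08 rad), for 0.05 s.
At the end, for the whole second after the job is handed in: The lever is within 0.08 rad of home, all three buttons are up again, the TCP is more than 70 mm from the square cap; button boxes and bystanders are within 25 mm of where they stood, boxes upright (0.1 rad) and at rest (value of joint jig_lever below 0.08 rad and value of joint each of button_round, button_square, button_mushroom below 0.001 m and distance between the grasp point and cap_square above 0.07 m and distance of each of station_round, station_square, station_mushroom, offcut_c, offcut_d, screwdriver_2, tape_measure, sanding_block_1, spring_clamp_1 from where it was at the start of the episode below 0.025 m and linear speed of each of station_round, station_square, station_mushroom below 0.02 m/s and angle between each of station_round, station_square, station_mushroom's own z axis and vertical below 0.1 rad); the robot touches nothing.
It fails at once if the square button pressed (2 mm) before the clamp is home (value of joint button_square above 0.002 m and value of joint jig_lever above 0.12 rad).
It fails at once if the round or the mushroom button pressed (2 mm) (value of joint any of button_round, button_mushroom above 0.002 m).
It fails at once if the square button or its box pushed with more than 25 N (contact force between the arm and station_square above 25 N).
It fails at once if a button box lifted, tipped or shoved (15 mm up, 0.25 rad, 25 mm) (distance of any of station_round, station_square, station_mushroom from where it was at the start of the episode above 0.025 m or height (world z) of any of station_round, station_square, station_mushroom above 0.015 m or angle between any of station_round, station_square, station_mushroom's own z axis and vertical above 0.25 rad).
It fails at once if a bystander moved by more than 25 mm (distance of any of offcut_c, offcut_d, screwdriver_2, tape_measure, sanding_block_1, spring_clamp_1 from where it was at the start of the episode above 0.025 m).
It also fails if it takes over 51 s, if anything falls off the work surface, if the arm or the gripper's body presses on something with over 40 N, if the wrist force passes 120 N, or if a joint passes its speed limit or range.

## Working session

There is one attempt and no reset: what is moved stays moved. The work goes in short steps, Python scripts to look and compute and a shell command to move; the robot and the scene stay as the last step left them, time stands still between calls to the robot, and variables do not carry over. Pictures are saved under pics/ and viewed, at most 10 in all, crops included, and the job is handed in when it is done.

```bash
mkdir -p pics
cat > h.py <<'E'
from workcell import sensors, imaging, order, spotter
import numpy as np, cv2
from scipy.spatial.transform import Rotation as Ro
def ray(cam,px):
    c=imaging.calibration(cam);K,R,t=map(np.array,(c["mtx"],c["R"],c["t"]))
    t=t.ravel();d=R.T@np.linalg.inv(K)@np.array([px[0],px[1],1.]);return -R.T@t,d
def atz(cam,px,z):
    o,d=ray(cam,px);return o+d*(z-o[2])/d[2]
def proj(cam,X):
    c=imaging.calibration(cam);K,R,t=map(np.array,(c["mtx"],c["R"],c["t"]))
    p=K@(R@np.array(X)+t.ravel());return p[:2]/p[2]
E
python3 - <<'E'
from h import *
for c in("side","top"):
    im=imaging.camera(c);cv2.imwrite(f"pics/{c}0.png",cv2.resize(im,(800,600),interpolation=cv2.INTER_CUBIC)); cv2.imwrite(f"{c}0raw.png",im)
    o,d=ray(c,(256,192));print(c,o,d)
for n in("jig","lever_grip","station_square","cap_square","cap_round","cap_mushroom"):
    for c in("side","top"):
        print(n,c,[(np.round(r["pixel"]).tolist(),round(r["conf"],2)) for r in spotter.look_for(n,c)][:5])
s=sensors.get_obs();print(s["clock"],s["position"],s["ee_rot"])
E
```

```text
side [ 0.21933768 -1.1773104   0.99909349] [ 0.21142025  0.79765671 -0.56497394]
top [0.30914338 0.11369295 1.41630112] [ 0.17015486  0.01192698 -0.98543554]
jig side [([255.0, 266.0], 0.64), ([194.0, 176.0], 0.47)]
jig top [([346.0, 217.0], 0.71), ([328.0, 156.0], 0.34), ([186.0, 206.0], 0.27)]
lever_grip side [([235.0, 213.0], 0.65), ([263.0, 264.0], 0.62)]
lever_grip top [([383.0, 204.0], 0.66)]
station_square side [([233.0, 212.0], 0.94), ([227.0, 156.0], 0.55), ([305.0, 241.0], 0.36)]
station_square top [([133.0, 233.0], 0.88), ([268.0, 213.0], 0.87), ([228.0, 198.0], 0.17)]
cap_square side [([230.0, 145.0], 0.62)]
cap_square top [([145.0, 190.0], 0.64), ([268.0, 209.0], 0.47)]
cap_round side [([237.0, 186.0], 0.37)]
cap_round top [([227.0, 194.0], 0.46)]
cap_mushroom side [([226.0, 167.0], 0.49)]
cap_mushroom top [([185.0, 204.0], 0.55)]
0.7 [0.25700939 0.56973308 0.25003562] [2.10294407e-01 9.77638103e-01 4.33448179e-05 4.81931556e-06]
```

View pics/side0.png

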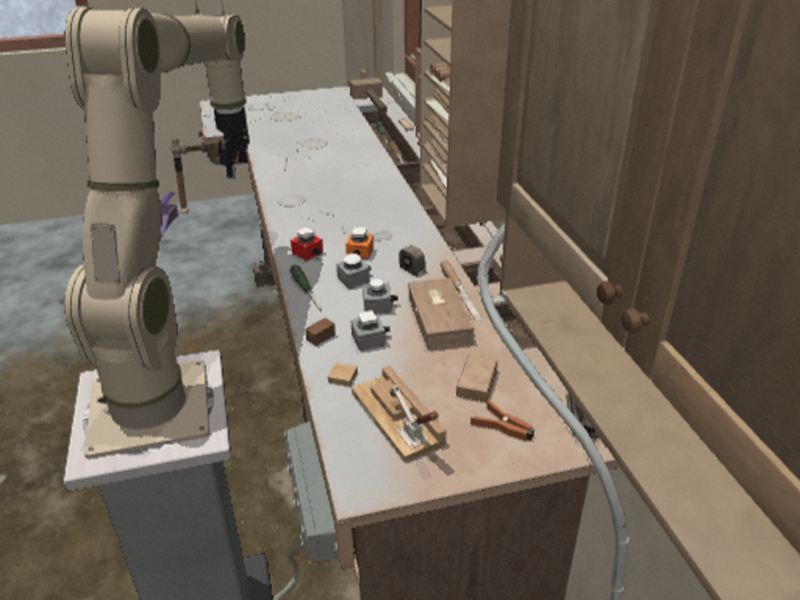

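View pics/top0.png

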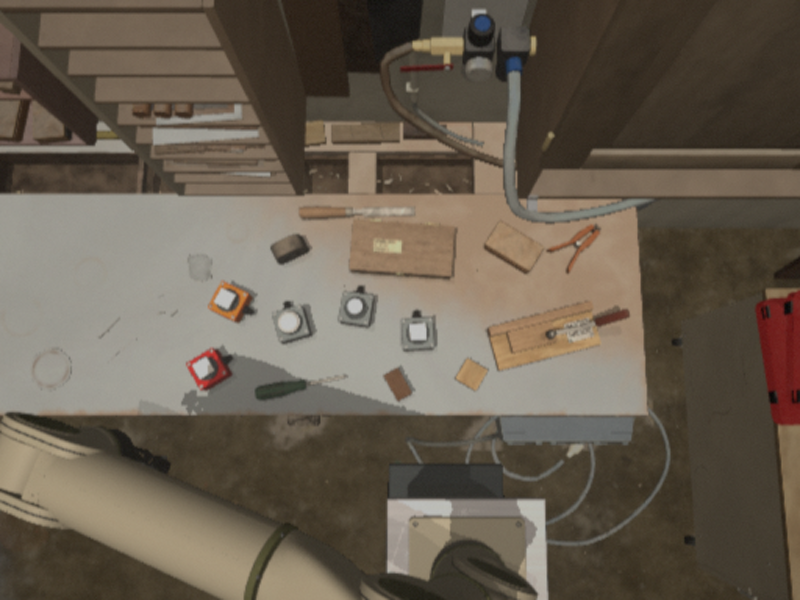

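Side view: grey stations at (370,330) square, (378,295) round and (352,268) mushroom. The look-alikes are orange at (360,243) and red at (306,243). The jig is at (400,410), with its handle at (428,417). Top view: grey square at (418,332), round at (356,308), mushroom at (290,322), orange square at (229,300), red square at (208,368). I choose the grey one at (418,332) and will check it in one close crop.

Run:
```python
from h import *
t=cv2.imread("top0raw.png");s=cv2.imread("side0raw.png")
a=cv2.resize(t[180:245,240:410],None,fx=4.7,fy=4.7,interpolation=cv2.INTER_CUBIC)
b=cv2.resize(s[170:300,205:305],None,fx=2.1,fy=2.1,interpolation=cv2.INTER_CUBIC)
b=cv2.resize(s[190:298,205:305],(270,290),interpolation=cv2.INTER_CUBIC)
o=np.zeros((600,800,3),np.uint8);o[:a.shape[0],:a.shape[1]]=a;o[308:598,:270]=b
o[308:598,290:560]=cv2.resize(s[228:296,218:288],(270,290),interpolation=cv2.INTER_CUBIC)
cv2.imwrite("pics/crop.png",o)
```

```text
(no output)
```

View pics/crop.png

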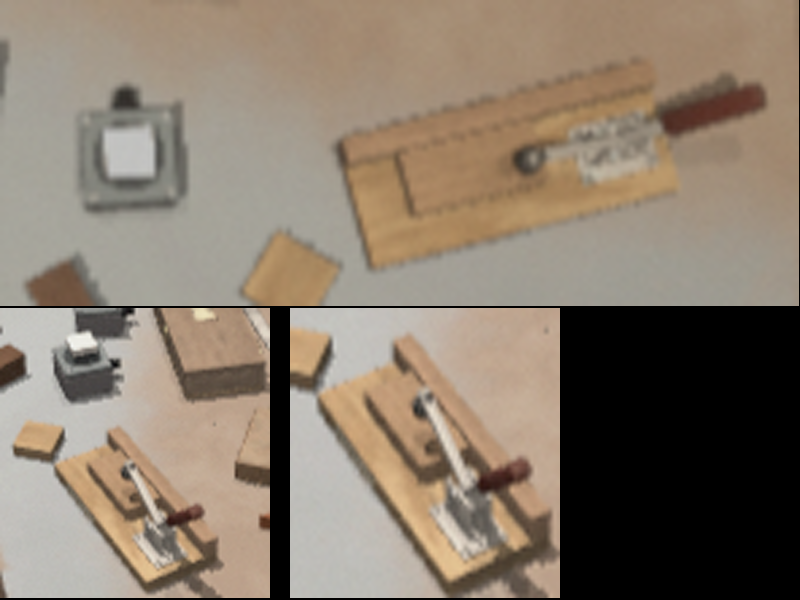

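The crop shows the grey box with a flat square white cap at crop (130,153), raw (267.7,212.6). The jig corners are at (372,268), (680,187), (343,138) and (655,60), and the handle runs from (665,122) to (765,95).

Run:
```python
from h import *
from scipy.optimize import least_squares
r=lambda p:np.array([240+p[0]/4.7,180+p[1]/4.7])-.4
J=[(-45,110,18),(-45,-110,18),(45,110,40),(45,-110,40)]
P=[r(p) for p in[(372,268),(680,187),(343,138),(655,60)]]
def W(v,p): c,s=np.cos(v[2]),np.sin(v[2]);p=np.array(p)/1000;return np.array([v[0]+c*p[0]-s*p[1],v[1]+s*p[0]+c*p[1],p[2]])
f=lambda v:np.concatenate([proj("top",W(v,j))-p for j,p in zip(J,P)])
q=least_squares(f,[.6,-.2,0.2]);print(q.x,np.round(q.fun,2));v=q.x
def L(th,d): a=.3+th;return (-4,-66-d*np.sin(a),46+d*np.cos(a))
for th in(0,.3,.4,.45,.5,.55,.6): print(th,[np.round((proj("top",W(v,L(th,d)))+.4-[240,180])*4.7) for d in(40,77,114)],[np.round((proj("side",W(v,L(th,d)))+.4-[218,228])*[270/70,290/68]+[290,308]) for d in(40,77,114)])
print([np.round((proj("side",W(v,j))+.4-[218,228])*[270/70,290/68]+[290,308]) for j in J])
for th in(0,.4):
  for d in(77,114):print(W(v,L(th,d)))
print("cap",atz("top",r((130,153)),.0705))
print("box corners",[atz("top",r(p),.046).round(3) for p in[(80,108),(183,103),(85,210),(187,205)]], "side cap pix pred",proj("side",atz("top",r((130,153)),.0705)), "actual", 205+82/2.7,190+(345-308)/2.685)
np.save("jig.npy",v)
```

```text
[ 0.47664874 -0.16711377  0.24943026] [ 0.21  0.03  0.47  0.51 -0.23 -0.24 -0.44 -0.3 ]
0 [array([645., 130.]), array([676., 119.]), array([709., 106.])] [array([473., 461.]), array([481., 432.]), array([489., 401.])]
0.3 [array([659., 127.]), array([703., 113.]), array([748.,  98.])] [array([481., 477.]), array([496., 462.]), array([511., 446.])]
0.4 [array([663., 127.]), array([710., 112.]), array([759.,  96.])] [array([483., 482.]), array([500., 473.]), array([518., 463.])]
0.45 [array([664., 126.]), array([713., 111.]), array([763.,  96.])] [array([484., 485.]), array([502., 478.]), array([521., 471.])]
0.5 [array([666., 126.]), array([716., 111.]), array([767.,  95.])] [array([485., 488.]), array([504., 484.]), array([524., 480.])]
0.55 [array([667., 126.]), array([718., 110.]), array([771.,  94.])] [array([486., 491.]), array([506., 489.]), array([527., 488.])]
0.6 [array([668., 126.]), array([720., 110.]), array([774.,  94.])] [array([487., 493.]), array([507., 495.]), array([529., 497.])]
[array([317., 395.]), array([447., 584.]), array([411., 334.]), array([551., 512.])]
[ 0.49468188 -0.25410955  0.11956091]
[ 0.49738102 -0.26470542  0.15490836]
[ 0.50130978 -0.28012835  0.10489285]
[ 0.50719375 -0.30322675  0.13319201]
cap [0.47796612 0.09469308 0.0705    ]
box corners [array([0.512, 0.128, 0.046]), array([0.515, 0.058, 0.046]), array([0.442, 0.125, 0.046]), array([0.446, 0.056, 0.046])] side cap pix pred [234.22638971 202.05546357] actual 235.37037037037038 203.78026070763502
```

```bash
python3 -m inch '[[[-0.353,-0.19,0,0,0,0.68,1],[-0.353,-0.19,0,0,0,0.68,1],[-0.353,-0.19,0,0,0,0.68,1],[-0.353,-0.19,0,0,0,0.68,1],[-0.353,-0.19,0,0,0,0.68,1],[-0.353,-0.19,0,0,0,0.68,1],[-0.353,-0.19,0,0,0,0.68,1],[-0.353,-0.19,0,0,0,0.68,1],[-0.353,-0.19,0,0,0,0.68,1],[-0.353,-0.19,0,0,0,0.68,1]]]' 40
cat >> h.py <<'E'
def J2W(p):
    v=np.load("jig.npy");c,s=np.cos(v[2]),np.sin(v[2]);p=np.array(p)/1000
    return np.array([v[0]+c*p[0]-s*p[1],v[1]+s*p[0]+c*p[1],p[2]])
def go(target,yaw=None):
    "tool shift to world target, tool-z turn to bring tool y to world yaw"
    s=sensors.get_obs();R=Ro.from_quat(s["ee_rot"]).as_matrix()
    d=R.T@(np.array(target)-s["position"])
    R2=R if yaw is None else np.array([[np.sin(yaw)*1.,np.cos(yaw),0],[-np.cos(yaw),np.sin(yaw),0],[0,0,-1]])
    if yaw is not None: R2[:,0]=np.cross(R2[:,1],R2[:,2])
    print("pos",s["position"].round(4),"shift",d.round(4),"turn",Ro.from_matrix(R.T@R2).as_rotvec().round(3),"f",np.round(s["ft_force"],1),s["clock"])
E
python3 - <<'E'
from h import *
go(J2W((-4,-188,250)),np.load("jig.npy")[2]-np.pi/2)
go(J2W((-4,-188,124)),np.load("jig.npy")[2]-np.pi/2)
E
```

```text
clock: 1.7
position: [0.5013, 0.2503, 0.2501]
ee_rot: [0.526, 0.851, 0.0, 0.0]
ft_force: [-1.1, 1.6, -0.4]
grip_width: 0.001
grasp_force: 0.0
pos [0.5013 0.2503 0.2501] shift [-0.545  -0.2528 -0.    ] turn [ 0.    -0.     1.785] f [-1.1  1.6 -0.4] 1.7
pos [0.5013 0.2503 0.2501] shift [-0.5451 -0.2528  0.126 ] turn [ 0.    -0.     1.785] f [-1.1  1.6 -0.4] 1.7
```

```bash
python3 -m inch '[[[-0.545,-0.253,0,0,0,1.785,1],[-0.545,-0.253,0,0,0,1.785,1],[-0.545,-0.253,0,0,0,1.785,1],[-0.545,-0.253,0,0,0,1.785,1],[-0.545,-0.253,0,0,0,1.785,1],[-0.545,-0.253,0,0,0,1.785,1],[-0.545,-0.253,0,0,0,1.785,1],[-0.545,-0.253,0,0,0,1.785,1],[-0.545,-0.253,0,0,0,1.785,1],[-0.545,-0.253,0,0,0,1.785,1]]]'
python3 - <<'E'
from h import *
go(J2W((-4,-190,250)),np.load("jig.npy")[2]-np.pi/2)
E
```

```text
clock: 2.7
position: [0.5176, -0.2482, 0.2502]
ee_rot: [0.964, 0.264, 0.001, -0.0]
ft_force: [0.2, 0.4, 0.8]
grip_width: 0.001
grasp_force: 0.0
pos [ 0.5176 -0.2482  0.2502] shift [-0.0512  0.0906  0.0001] turn [-0.    -0.001  0.286] f [0.2 0.4 0.8] 2.7
```

```bash
python3 -m inch '[[[-0.051,0.091,0,0,0,0.286,1],[-0.051,0.091,0,0,0,0.286,1],[-0.051,0.091,0,0,0,0.286,1],[-0.051,0.091,0.04,0,0,0.286,1],[-0.051,0.091,0.08,0,0,0.286,1],[-0.051,0.091,0.126,0,0,0.286,1],[-0.051,0.091,0.126,0,0,0.286,1],[-0.051,0.091,0.126,0,0,0.286,1]]]'
python3 - <<'E'
from h import *
go(J2W((-4,-160,124)),np.load("jig.npy")[2]-np.pi/2)
go(J2W((-4,-121,148)),np.load("jig.npy")[2]-np.pi/2)
a=imaging.camera("side")[200:300,195:305];b=imaging.camera("top")[150:250,330:440]
cv2.imwrite("pics/pre.png",np.hstack([cv2.resize(i,(400,364),interpolation=cv2.INTER_CUBIC) for i in(a,b)]))
E
```

```text
clock: 3.5
position: [0.5204, -0.3514, 0.1246]
ee_rot: [0.992, 0.127, -0.0, -0.0]
ft_force: [0.0, 0.1, 0.9]
grip_width: 0.004
grasp_force: 0.0
pos [ 0.5204 -0.3514  0.1246] shift [-0.0008 -0.0294  0.0006] turn [-0.001  0.     0.004] f [0.  0.1 0.9] 3.5
pos [ 0.5204 -0.3514  0.1246] shift [-0.0006 -0.0685 -0.0233] turn [-0.001  0.     0.004] f [0.  0.1 0.9] 3.5
```

View pics/pre.png

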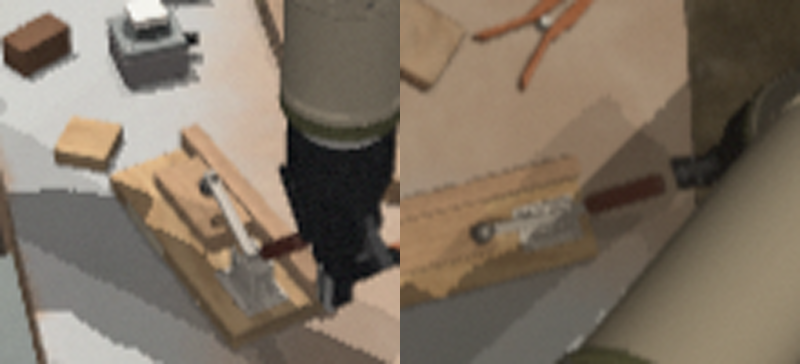

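The fingers, at pre.png (690,170) in the top half, stand just behind the handle end at (660,185) and in line with it. I'll push along the arc.

```bash
python3 -m inch '[[[-0.001,-0.015,0,0,0,0,1],[-0.001,-0.028,0,0,0,0,1],[-0.001,-0.033,-0.0035,0,0,0,1],[-0.001,-0.038,-0.007,0,0,0,1],[-0.001,-0.043,-0.0105,0,0,0,1],[-0.001,-0.0475,-0.014,0,0,0,1],[-0.001,-0.0525,-0.017,0,0,0,1],[-0.001,-0.0575,-0.0195,0,0,0,1],[-0.001,-0.063,-0.022,0,0,0,1],[-0.001,-0.066,-0.0235,0,0,0,1]]]'
python3 -m inch '[[[0,-0.002,-0.0005,0,0,0,1],[0,-0.002,-0.0005,0,0,0,1]]]'
python3 - <<'E'
from h import *
go(J2W((-4,-121,150)))
E
```

```text
clock: 4.6
position: [0.502, -0.2881, 0.1474]
ee_rot: [0.992, 0.126, -0.0, -0.0]
ft_force: [-0.1, -1.8, 1.1]
grip_width: 0.001
grasp_force: 0.9
clock: 4.8
position: [0.5016, -0.2864, 0.1477]
ee_rot: [0.992, 0.126, -0.0, -0.0]
ft_force: [0.8, 0.0, -0.4]
grip_width: -0.002
grasp_force: 0.1
pos [ 0.5016 -0.2864  0.1477] shift [ 0.0013 -0.0007 -0.0023] turn [0. 0. 0.] f [ 0.8  0.  -0.4] 4.8
```

```bash
for i in 1; do python3 -m inch '[[[0,-0.001,-0.0003,0,0,0,1],[0,-0.002,-0.0006,0,0,0,1],[0,-0.003,-0.001,0,0,0,1]]]'; done
python3 -m inch '[[[0,-0.001,-0.0003,0,0,0,1],[0,-0.002,-0.0006,0,0,0,1]]]'
```

```text
clock: 5.1
position: [0.5009, -0.284, 0.1488]
ee_rot: [0.992, 0.126, -0.0, -0.0]
ft_force: [0.7, -1.2, 0.3]
grip_width: -0.004
grasp_force: 0.5
clock: 5.3
position: [0.5004, -0.2821, 0.1495]
ee_rot: [0.992, 0.126, -0.0, -0.0]
ft_force: [1.1, -0.7, 0.1]
grip_width: 0.0
grasp_force: 0.5
```

```bash
python3 -m inch '[[[0,-0.001,-0.0003,0,0,0,1],[0,-0.002,-0.0006,0,0,0,1]]]'; python3 -m inch '[[[0,-0.001,-0.0003,0,0,0,1],[0,-0.002,-0.0006,0,0,0,1]]]'
python3 - <<'E'
from h import *
a=imaging.camera("side")[200:300,195:305];b=imaging.camera("top")[150:250,330:440]
cv2.imwrite("pics/push.png",np.hstack([cv2.resize(i,(400,364),interpolation=cv2.INTER_CUBIC) for i in(a,b)]))
E
```

```text
clock: 5.5
position: [0.5, -0.2811, 0.1502]
ee_rot: [0.992, 0.125, 0.0, 0.001]
ft_force: [3.5, -7.5, -6.0]
grip_width: -0.001
grasp_force: 4.1
clock: 5.7
position: [0.4997, -0.2807, 0.1509]
ee_rot: [0.992, 0.125, 0.001, 0.002]
ft_force: [7.1, -14.9, -11.7]
grip_width: -0.001
grasp_force: 7.6
```

View pics/push.png

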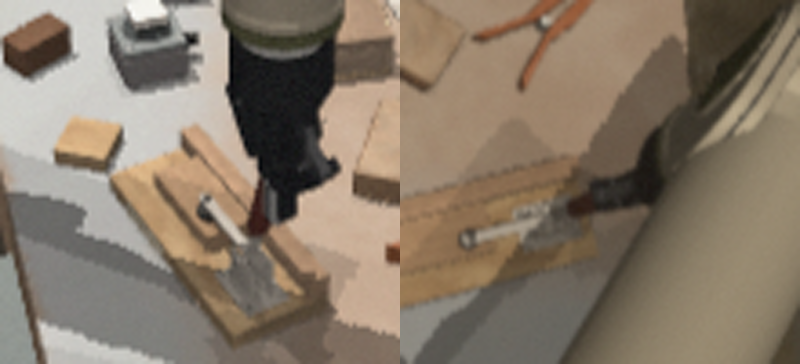

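The force jumped to about 15 N, so the stop seems to be reached, and the handle stands up at (258,205). I'll back off and check the angle.

```bash
python3 -m inch '[[[0,0.01,0,0,0,0,1],[0,0.03,0,0,0,0,1],[0,0.05,0,0,0,0,1],[0,0.06,-0.04,0,0,0,1],[0,0.06,-0.08,0,0,0,1],[0,0.06,-0.1,0,0,0,1]]]'
python3 - <<'E'
from h import *
a=imaging.camera("side")[220:290,220:290];b=imaging.camera("top")[170:240,340:410]
o=np.hstack([cv2.resize(i,(400,400),interpolation=cv2.INTER_CUBIC) for i in(a,b)])
for th,c in((0,(0,255,0)),(.12,(255,0,0))):
  for d in(40,77,114):
    p=J2W((-4,-66-d*np.sin(.3+th),46+d*np.cos(.3+th)))
    for cam,off,k in(("side",(220,220),0),("top",(340,170),400)):
        q=(proj(cam,p)+.4-off)*400/70+[k,0]; cv2.circle(o,tuple(int(x) for x in q),3,c,1)
cv2.imwrite("pics/home.png",o)
yaw=0.0
go((0.479,0.0935,0.20),0.0);go((0.479,0.0935,0.20),-np.pi/2)
E
```

```text
clock: 6.4
position: [0.5148, -0.3376, 0.254]
ee_rot: [0.992, 0.125, 0.001, 0.001]
ft_force: [-0.2, -1.1, 0.1]
grip_width: -0.002
grasp_force: 0.0
pos [ 0.5153 -0.3374  0.2539] shift [ 0.0719 -0.4265  0.0533] turn [ 0.004 -0.002 -1.319] f [-0.3  0.1  0.1] 6.5
pos [ 0.5153 -0.3374  0.2539] shift [ 0.0719 -0.4265  0.0533] turn [ 0.002 -0.004  0.252] f [-0.3  0.1  0.1] 6.5
```

View pics/home.png

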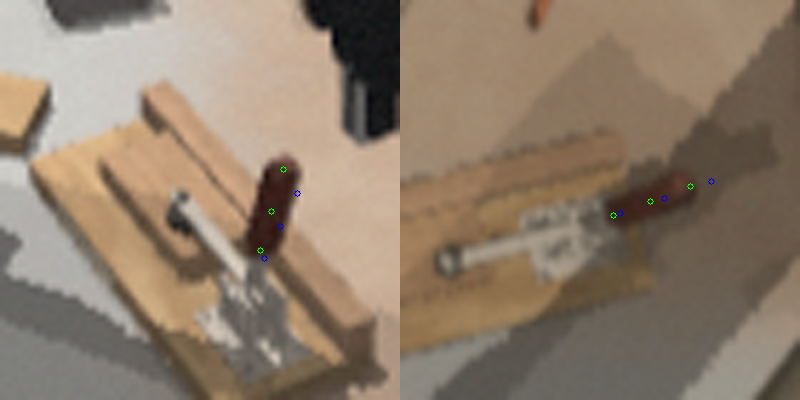

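The lever matches the home overlay (green circles, with the tip at (283,168) left and (690,186) right), well away from the blue 0.12 rad markers. Next I'll go over the square button.

```bash
python3 -m inch '[[[0.072,-0.4265,0,0.004,-0.002,-1.319,1],[0.072,-0.4265,0,0.004,-0.002,-1.319,1],[0.072,-0.4265,0,0.004,-0.002,-1.319,1],[0.072,-0.4265,0,0.004,-0.002,-1.319,1],[0.072,-0.4265,0,0.004,-0.002,-1.319,1],[0.072,-0.4265,0,0.004,-0.002,-1.319,1],[0.072,-0.4265,0,0.004,-0.002,-1.319,1],[0.072,-0.4265,0,0.004,-0.002,-1.319,1],[0.072,-0.4265,0,0.004,-0.002,-1.319,1],[0.072,-0.4265,0,0.004,-0.002,-1.319,1]]]'
python3 - <<'E'
from h import *
go((0.479,0.0935,0.105),0.0)
E
```

```text
clock: 7.5
position: [0.4765, 0.0998, 0.2497]
ee_rot: [0.703, 0.711, -0.002, -0.003]
ft_force: [-0.2, 0.2, -0.0]
grip_width: -0.003
grasp_force: 0.0
pos [0.4765 0.0998 0.2497] shift [-0.0066  0.0034  0.1447] turn [-0.006 -0.001  0.012] f [-0.2  0.2 -0. ] 7.5
```

```bash
python3 -m inch '[[[-0.0065,0.0035,0.04,-0.006,0,0.012,1],[-0.0065,0.0035,0.08,-0.006,0,0.012,1],[-0.0065,0.0035,0.11,-0.006,0,0.012,1],[-0.0065,0.0035,0.13,-0.006,0,0.012,1],[-0.0065,0.0035,0.145,-0.006,0,0.012,1],[-0.0065,0.0035,0.145,-0.006,0,0.012,1],[-0.0065,0.0035,0.145,-0.006,0,0.012,1]]]'
python3 - <<'E'
from h import *
a=imaging.camera("side")[180:240,205:265];b=imaging.camera("top")[180:240,235:295]
cv2.imwrite("pics/btn.png",np.hstack([cv2.resize(i,(400,400),interpolation=cv2.INTER_CUBIC) for i in(a,b)]))
go((0.479,0.0935,0.0895))
E
```

```text
clock: 8.2
position: [0.4807, 0.0876, 0.1058]
ee_rot: [0.712, 0.702, 0.001, 0.0]
ft_force: [-0.4, -0.3, -0.3]
grip_width: -0.004
grasp_force: 0.0
pos [0.4813 0.088  0.1066] shift [ 0.0054 -0.0024  0.0171] turn [0. 0. 0.] f [ 0.5 -0.4 -0.1] 8.3
```

View pics/btn.png

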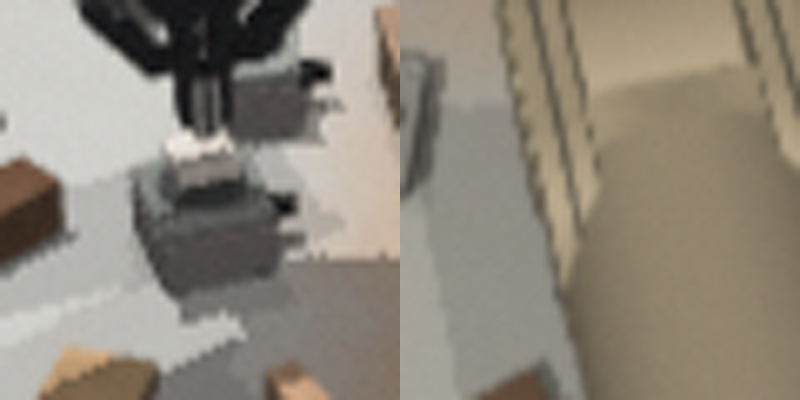

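The shut fingertips (203,125) hang just over the square cap (200,155). I'll take out the 5 mm lateral error and go down gently.

```bash
python3 -m inch '[[[0.005,-0.002,0.005,0,0,0,1],[0.005,-0.002,0.01,0,0,0,1],[0.005,-0.002,0.013,0,0,0,1],[0.005,-0.002,0.013,0,0,0,1]]]'; python3 -m inch '[[[0,0,0.001,0,0,0,1],[0,0,0.002,0,0,0,1],[0,0,0.003,0,0,0,1],[0,0,0.003,0,0,0,1]]]'
```

```text
clock: 8.7
position: [0.4786, 0.0932, 0.0923]
ee_rot: [0.711, 0.703, 0.001, 0.0]
ft_force: [-0.1, -0.7, -0.4]
grip_width: 0.002
grasp_force: 0.0
clock: 9.1
position: [0.4789, 0.0932, 0.0897]
ee_rot: [0.711, 0.703, 0.001, 0.0]
ft_force: [-0.3, -0.6, -0.3]
grip_width: -0.0
grasp_force: 0.0
```

```bash
python3 -m inch '[[[0,0,0.001,0,0,0,1],[0,0,0.002,0,0,0,1],[0,0,0.002,0,0,0,1]]]'; python3 -m inch '[[[0,0,0.001,0,0,0,1],[0,0,0.002,0,0,0,1],[0,0,0.002,0,0,0,1]]]'
```

```text
clock: 9.4
position: [0.479, 0.0932, 0.0878]
ee_rot: [0.711, 0.703, 0.001, 0.0]
ft_force: [1.2, 0.1, 1.3]
grip_width: -0.0
grasp_force: 0.8
clock: 9.7
position: [0.479, 0.0932, 0.0857]
ee_rot: [0.711, 0.703, 0.001, 0.0]
ft_force: [-0.1, -0.9, 2.0]
grip_width: 0.001
grasp_force: 1.2
```

```bash
python3 -m inch '[[[0,0,0.001,0,0,0,1],[0,0,0.0018,0,0,0,1],[0,0,0.0018,0,0,0,1]]]'; python3 -m inch '[[[0,0,0,0,0,0,1],[0,0,0,0,0,0,1]]]'
```

```text
clock: 10.0
position: [0.479, 0.0932, 0.084]
ee_rot: [0.711, 0.703, 0.001, 0.0]
ft_force: [-0.6, -0.3, 2.4]
grip_width: -0.002
grasp_force: 1.5
clock: 10.2
position: [0.479, 0.0932, 0.0841]
ee_rot: [0.711, 0.703, 0.001, 0.0]
ft_force: [0.5, 0.0, 2.8]
grip_width: 0.001
grasp_force: 1.5
```

```bash
python3 -m inch '[[[0,0,0.0012,0,0,0,1],[0,0,0.0012,0,0,0,1],[0,0,0.0012,0,0,0,1],[0,0,0.0012,0,0,0,1]]]'; python3 -m inch '[[[0,0,0.0006,0,0,0,1],[0,0,0.0006,0,0,0,1],[0,0,0.0006,0,0,0,1]]]'
```

```text
clock: 10.6
position: [0.479, 0.0932, 0.0828]
ee_rot: [0.711, 0.703, 0.001, 0.0]
ft_force: [-1.0, -0.5, 3.6]
grip_width: -0.0
grasp_force: 1.8
clock: 10.9
position: [0.479, 0.0932, 0.0822]
ee_rot: [0.711, 0.703, 0.001, 0.0]
ft_force: [0.4, -1.0, 3.2]
grip_width: -0.001
grasp_force: 1.9
```

Around 3.4 N the cap is about 5 mm down, past the 3 mm switch point. Next I'll draw back.

```bash
python3 -m inch '[[[0,0,-0.01,0,0,0,1],[0,0,-0.03,0,0,0,1],[0,0,-0.07,0,0,0,1],[0,0,-0.12,0,0,0,1],[0,0,-0.16,0,0,0,1],[0,0,-0.18,0,0,0,1],[0,0,-0.18,0,0,0,1],[0,0,-0.18,0,0,0,1]]]'
python3 - <<'E'
from h import *
im=imaging.camera("side");cv2.imwrite("pics/end.png",cv2.resize(im[130:300,160:330],(600,600),interpolation=cv2.INTER_CUBIC))
E
```

```text
clock: 11.7
position: [0.4782, 0.0931, 0.2621]
ee_rot: [0.711, 0.703, 0.001, 0.0]
ft_force: [-0.4, -0.3, 0.0]
grip_width: 0.002
grasp_force: 0.0
```

View pics/end.png

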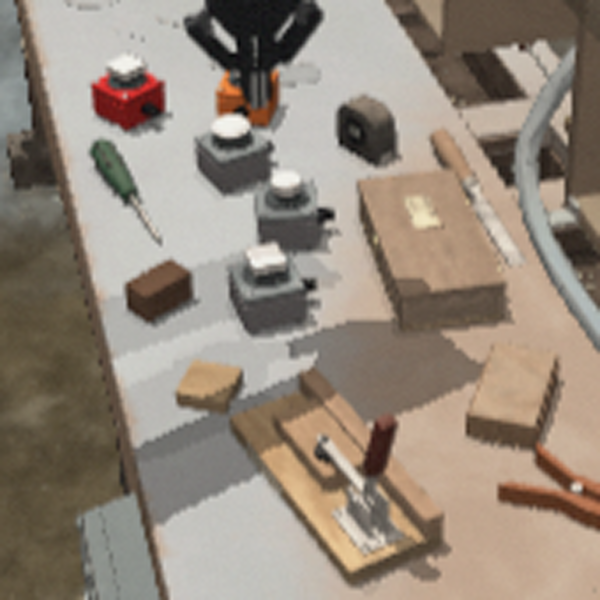

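The lever handle is upright (380,445), the square cap is up again (267,260), the hand is well clear, and nothing else has moved.

```bash
python3 -c "from h import *; print(order.hand_in())"
```

```text
the job is handed in; nothing more can be done
None
```

The clamp lever is home against its stop, the square button was pressed at about 3.4 N (I estimate 5 mm down) and has sprung back, and the hand is about 190 mm above it; the job is handed in, but no verdict was returned.

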